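# Hardness reading on a mounted specimen

### The arm

A 6-joint arm with a two-finger parallel gripper is mounted at the origin on a cart in front of the work surface, level with it; the furniture and walls round the work are solid. World frame = base frame: x ahead of the robot, y to its left, z up, the work surface at z = 0. Lengths are in m, angles in degrees, forces in N, time in s.
With the tool pointing down it reaches from about 0.25 to 0.725 m from the base axis. Payload 9.7 kg.
Tool frame: the origin (TCP) lies midway between the tips of the shut fingers; the grasp point (between the pads) lies 19 mm behind it; z points along the fingers, y is the line along which they close (so a half turn about z gives the same grasp; the last joint's range is limited). The gripper opens to 85 mm and grips with 20 to 120 N. Pads are 22 mm wide; open, the fingers measure 114 mm over their backs; the gripper's body (76 mm by 85 mm) begins 54 mm behind the grasp point. The pads swing forward as they close: fully open they stand 13 mm farther back than shut.
Start: joints at [63.999, 4.979, 10.078, 95.1, 0, 90], TCP at [0.241, 0.494, 0.231] pointing down, gripper open.
Joint ranges: [-179.16, 179.16], [-48.56, 103.87], [-65.8, 70.77], [-126.05, 130.52], [-82.76, 87.17], [-180, 180]. Speed limits (degrees/s): [127.2, 127.2, 147.25, 180, 180, 180].

### API

Orientations are given as [roll, pitch, yaw] about the fixed x, y, z axes, in that order (R = Rz(yaw) Ry(pitch) Rx(roll)).
In Python, from workcell import * gives the robot as it stands.
- The arm moves only by the tool servo_tool, never from a script. Its argument "moves" is a list of rows, each a list of 4 numbers: the shift along the world's x, y, z in parts of the range, where 1.0 means 100 cm, then the turn about the world's z in fractions of the full range, 1 being 2 rad. A call has 1 to 20 rows; each row is the pose to reach, as a shift and turn from the pose commanded when the call began; what a row does not reach only later rows make up. A row lasts 1/12 s, in which the tool goes at most 41.7 mm and 7.16 degrees, less where a joint would pass 70% of its speed; a pose out of reach is approached as far as the arm can. A shift or turn number past 1, either way, is cut back to 1. A call with a gripper value outside its range is refused whole. "claw" is the closure, from 0 (fully open) to 1 (shut), set as the call begins (left out, the last holds). The fingers move at their own pace and stop on an object; "force" is the grip in N (left out, the last holds). Time passes only in rows, so rows that repeat a pose let the fingers close. It gives the time, the measured TCP pose, the force, the opening and the grip force at its end, in the units of the state.
- get_obs(): the state, without advancing time (a new reading comes with each control period).
- camera(name): name is "scene" or "top" or "wrist"; returns the picture (384x512x3 uint8, red, green, blue); there is no depth.
- get_calibration(name): a dict with "fx", "fy", "cx", "cy" (pixels), "rvec" (rotation vector, rad) and "tvec" (3), from world to camera coordinates, as OpenCV has them; the wrist camera has in their place "tool_from_camera" (4x4, takes a point from camera to tool coordinates, whose origin is the TCP and whose axes are the flange's). Camera axes: x right, y down, z forward; pixel columns grow to the right and rows downward; lengths in m; the calibration is good to about 2 mm. A picture is of the moment at which its call begins: read the wrist's pose just before it. get_calibration takes no time and is no camera call.
- job_done(): hands the job in; it is judged then, once.
The state is a dict: "time": time; "q": joint angles; "qd": joint speeds; "joint_efforts": joint torques, N m; "ee_pos": TCP position; "tcp_rot": TCP orientation; "wrist_force": force on the tool from outside, world axes, zero at the start; "torque": the same for the moment, N m; "opening": finger opening in m; "grasp_force": force on a finger pad.
Only numpy, scipy, OpenCV 4.12 (cv2) and the standard library are available. Lean on these libraries where they do the work, as an engineer would, in place of code of your own. Each camera call takes 0.05 s, during which the arm holds its last target. There are 200 camera calls.

### The job

Set the larger round specimen, marked face up, fully home in the round recess of the steel support block that fits it, and let go of it. Then take the pen-shaped hardness tester from its leaning stand, set the tip of its sprung foot inside the circle marked on the specimen, hold the pen upright and press gently until the foot is pushed in about half its travel, and finish while holding it there, still in the gripper. Never press hard on the specimen, and leave the smaller specimen and the other things on the bench where they are.

Things in the scene. Friction and masses are not known exactly. Their poses are not given: they have to be found in the camera images.
- specimen: larger specimen: black resin disc, 40 mm diameter, 18 mm high, about 60 g, lower edge bevelled 1.5 mm, lying marked face up; a round 18 mm steel section, off-centre in its upper face, bears the marked circle. Origin at the centre of its underside, z up, x from the centre to the circle. Grip the rim at most 12 mm down from the upper face: the lowest 5 mm go into the recess
- spot (a point): centre of the marked circle (a thin dark ring, 12 mm diameter), on the specimen's upper face, 8 mm off the specimen's axis
- nest: fixed steel support block, 64 (x) by 186 (y) mm, top face 23 mm above its origin (centre of its underside, on the bench); z up. Three blind recesses 5 mm deep in a row along y: round, 42 mm wide, at y = +58 mm; square, 34 mm, in the middle (empty); round, 32 mm, at y = -58 mm (holds the smaller specimen). Mouths bevelled 1.5 mm
- recess (a point): centre of the floor of the 42 mm round recess, 5 mm below the block's top face; a specimen fully home has its underside here
- small_specimen: the smaller specimen: black resin disc, 30 mm diameter, 18 mm high, a rectangular steel section in its upper face, no circle; sits in the block's small round recess and stays there. Origin at the centre of its underside
- pen: pen-shaped hardness tester, round, 150 mm long, about 150 g. Origin at its foot's end (foot out), z axis from foot to top. From the foot's end: steel foot 8 mm thick to 16 mm, cone to 36, barrel 22 mm thick to 70, black collar 33 mm thick to 78, grey grip 22 mm thick to 146. Grip it about 120 mm from the foot's end
- foot (a joint): how far the sprung foot is pushed into the pen: 0 fully out to 0.008 m fully in; 2 N starts it moving, then 0.75 N more per mm (5 N at half travel, 8 N at the stop)
- pen_tip (a point): the rounded end of the pen's foot; it moves with the foot
- stand: fixed pen stand: round steel base 84 mm wide, 12 mm high, with a grey tube (37 mm outside, 26 mm bore) that leans 0.35 rad (20 degrees) to the stand's -x, roughly towards the robot; rim about 80 mm up. Origin at the centre of its underside. The pen leans in it, collar on the rim; draw it out along its own axis, 70 mm or more
- beaker: small clear beaker, 44 mm wide, 57 mm high, bystander; origin at the centre of its underside
- marker: black marker pen lying, 135 mm long, 13 mm thick, bystander
- dropper: small dropper bottle, 33 mm wide, 98 mm high, bystander; origin at the centre of its underside
- tape: roll of tape lying flat, 67 mm wide, 19 mm high, bystander
- stopper: rubber stopper, 33 mm wide, 28 mm high, bystander

How it is judged (in metres and radians):
On the way:
1. the larger specimen is fully home in its recess, marked face up, and let go, the pen still in its stand (horizontal distance between specimen and recess below 0.003 m and z of specimen in the frame of recess below 0.002 m and angle between specimen's own z axis and vertical below 0.05 rad and contact force between the fingers and specimen below 0.1 N and distance of pen from where it was at the start of the episode below 0.02 m), for 0.2 s.
At the end, for the whole second after the job is handed in: The larger specimen is home in its recess (3 mm sideways, 2 mm off the floor, 0.05 rad), untouched by the robot; the fingers hold the pen still, upright within 0.1 rad, clear of block and stand, foot end within 6 mm of the circle's centre, pushed in 2 to 6.5 mm, 2 to 12 N on the specimen (horizontal distance between specimen and recess below 0.003 m and z of specimen in the frame of recess below 0.002 m and angle between specimen's own z axis and vertical below 0.05 rad and contact force between each of the arm, the fingers and specimen below 0.1 N and distance between pen_tip and spot below 0.006 m and angle between pen's own z axis and vertical below 0.1 rad and value of joint foot between 0.002 and 0.0065 m and contact force between pen and specimen between 2 and 12 N and contact force between the fingers and pen above 1 N and contact force between pen and nest below 0.1 N and contact force between pen and stand below 0.1 N and linear speed of pen below 0.02 m/s); the arm keeps its last pose, push and grip.
It fails at once if the pen presses on a specimen with more than 20 N (contact force between pen and specimen above 20 N or contact force between pen and small_specimen above 20 N).
It fails at once if the smaller specimen is moved out of its place (more than 8 mm) (distance of small_specimen from where it was at the start of the episode above 0.008 m).
It fails at once if the beaker, marker, dropper bottle, tape or stopper is shifted by more than 25 mm (distance of any of beaker, marker, dropper, tape, stopper from where it was at the start of the episode above 0.025 m).
It also fails if it takes over 51 s, if anything falls off the work surface, if the arm or the gripper's body presses on something with over 40 N, if the wrist force passes 120 N, or if a joint passes its speed limit or range.

## Working session

There is one attempt and no reset: what is moved stays moved. The work goes in short steps, Python scripts to look and compute and a tool call to move; the robot and the scene stay as the last step left them, time stands still between calls to the robot, and variables do not carry over. Pictures are saved under pics/ and viewed, at most 10 in all, crops included, and the job is handed in when it is done.

Besides the shell and the picture viewer there is one more tool, called as name(argument=value, ...), one argument or row to a line, values as JSON. servo_tool: Moves the arm, as the interface text tells. Its arguments: {"type":"object","properties":{"moves":{"type":"array","items":{"type":"array","items":{"type":"number"}}},"claw":{"type":"number"},"force":{"type":"number"}},"required":["moves"]}

```bash
mkdir -p pics; ls
python3 - <<'E'
from workcell import *
import cv2,numpy as np
print(get_obs())
for n in ["scene","top","wrist"]:
    print(n,get_calibration(n)); cv2.imwrite(f"pics/{n}0.png",cv2.cvtColor(camera(n),cv2.COLOR_RGB2BGR))
a=[cv2.imread(f"pics/{n}0.png") for n in ("scene","top")]
E
```

```text
pics
{'time': 0.0, 'q': array([6.39979302e+01, 5.01193553e+00, 1.00345987e+01, 9.51003562e+01,
       1.41357615e-04, 9.00020661e+01]), 'qd': array([-0.05467203, -0.09000645, -0.01052577,  0.02083053,  0.00516476,
       -0.04324296]), 'joint_efforts': array([ 1.69086834e-04, -5.20383811e+01,  4.64811087e+01,  1.60628400e-02,
        2.37416725e-05, -1.77004642e-05]), 'ee_pos': array([0.24101899, 0.49411847, 0.23057636]), 'tcp_rot': array([-1.79922307e+02, -1.38555908e-04,  1.53995864e+02]), 'wrist_force': array([ 0.61678799, -0.31261352, -0.28762167]), 'torque': array([ 0.0168943, -0.0205412, -0.0439991]), 'grasp_force': 0.0, 'opening': 0.08531949950638959}
scene {'fx': 450.02469311011964, 'fy': 450.02469311011964, 'cx': 254.61005016340283, 'cy': 189.85668499943569, 'rvec': array([ 2.06968413, -0.78945496,  0.43278192]), 'tvec': array([-0.34699825,  0.26891231,  0.93327752])}
top {'fx': 464.78240833653183, 'fy': 464.78240833653183, 'cx': 247.6121468683912, 'cy': 194.53308565383531, 'rvec': array([ 2.17674178, -2.16915761,  0.10281267]), 'tvec': array([0.07220571, 0.56782712, 1.26608757])}
wrist {'fx': 305.22304869583553, 'fy': 305.22304869583553, 'cx': 257.78518214568334, 'cy': 190.50085538931828, 'tool_from_camera': array([[ 2.02296997e-04, -9.52056203e-01, -3.05923104e-01,
         7.91252359e-02],
       [ 9.99999893e-01,  3.20069632e-04, -3.34813885e-04,
         8.20888917e-04],
       [ 4.16678331e-04, -3.05923003e-01,  9.52056166e-01,
        -1.41970159e-01],
       [ 0.00000000e+00,  0.00000000e+00,  0.00000000e+00,
         1.00000000e+00]])}
```

View pics/top0.png

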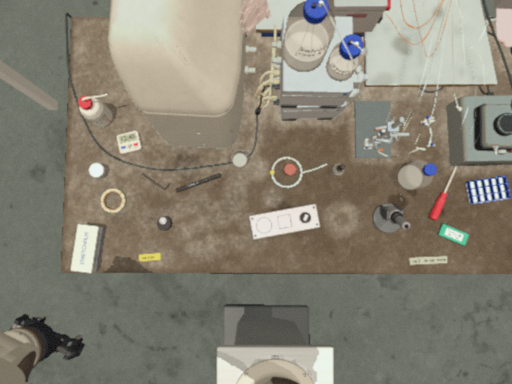

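View pics/scene0.png

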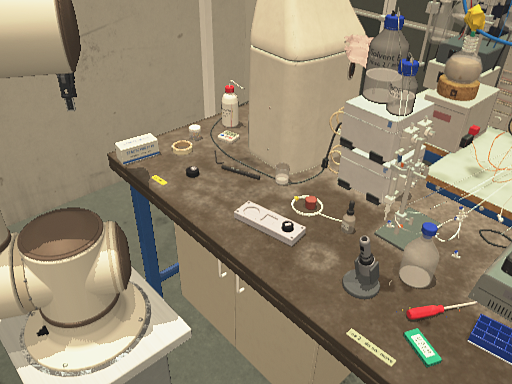

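The top view shows the block near (284,222) with the large recess at its left end, about (264,225). The smaller specimen is at (305,217), the larger one at (164,222), and the stand with the pen at about (391,217)–(405,225). The scene view shows the specimen at (193,171), the block at (270,222) and the stand at (362,280), with the pen top at about (364,240).

```bash
cat > h.py <<'E'
from workcell import *
import cv2,numpy as np
from scipy.spatial.transform import Rotation as Ro
def ray(cal,uv,pose=None):
    d=np.array([(uv[0]-cal['cx'])/cal['fx'],(uv[1]-cal['cy'])/cal['fy'],1.])
    if pose is None:
        R=cv2.Rodrigues(np.array(cal['rvec']))[0]; return -R.T@cal['tvec'],R.T@d
    T=cam_T(cal,pose); return T[:3,3],T[:3,:3]@d
def cam_T(cal,pose):
    W=np.eye(4);W[:3,:3]=Ro.from_euler('xyz',pose[1],degrees=True).as_matrix();W[:3,3]=pose[0]
    return W@cal['tool_from_camera']
def atz(r,z): o,d=r; return o+d*(z-o[2])/d[2]
def tri(rs):
    A=np.zeros((3,3));b=np.zeros(3)
    for o,d in rs:
        d=d/np.linalg.norm(d);P=np.eye(3)-np.outer(d,d);A+=P;b+=P@o
    x=np.linalg.solve(A,b); return x,[np.linalg.norm(np.cross(x-o,d/np.linalg.norm(d)))for o,d in rs]
def proj(P,cal,pose):
    T=np.linalg.inv(cam_T(cal,pose));p=T[:3,:3]@np.array(P)+T[:3,3]
    return [cal['cx']+cal['fx']*p[0]/p[2],cal['cy']+cal['fy']*p[1]/p[2]]
def snap(name):
    o=get_obs();im=cv2.cvtColor(camera('wrist'),cv2.COLOR_RGB2BGR);cv2.imwrite(f'pics/{name}.png',im)
    np.savez(f'pics/{name}.npz',p=o['ee_pos'],r=o['tcp_rot']);return im,(o['ee_pos'],o['tcp_rot'])
def load(name):
    z=np.load(f'pics/{name}.npz');return cv2.imread(f'pics/{name}.png'),(z['p'],z['r'])
E
python3 - <<'E'
from h import *
t,s=get_calibration('top'),get_calibration('scene')
for n,a,b,z in [("spec",(164,222),(193,171),.018),("small",(306,216),(288,226),.036),("recess",(264,225),(257,213),.023),("penTop",(405,226),(364,240),.16),("standbase",(389,219),(362,284),.012),("corner1",(250,219),(242,203),.023),("beaker",(240,160),(283,174),.03),('dropper',(339,169),(349,215),.05),('tape',(112,200),(181,147),.019),('marker',(198,183),(240,171),.01),('stopper',(97,170),(195,130),.028),('stopper2',(290,170),(311,202),.028)]:
    print(n,np.round(tri([ray(t,a),ray(s,b)])[0],3),np.round(atz(ray(t,a),z),3),np.round(atz(ray(s,b),z),3))
a=cv2.imread('pics/wrist0.png');c=cv2.imread('pics/top0.png')[140:270,60:460]
c=cv2.resize(c,(790,257),interpolation=3);m=np.zeros((600,800,3),np.uint8)
m[:257,:790]=c;m[260:600,:453]=cv2.resize(a,(453,340))
b=cv2.imread('pics/scene0.png')[200:310,325:430];m[260:600,460:785]=cv2.resize(b,(325,340),interpolation=3)
cv2.imwrite('pics/m1.png',m)
E
```

```text
spec [0.491 0.308 0.011] [0.491 0.307 0.018] [0.485 0.298 0.018]
small [ 0.507 -0.086  0.029] [ 0.508 -0.087  0.036] [ 0.499 -0.091  0.036]
recess [0.489 0.023 0.015] [0.483 0.028 0.023] [0.488 0.012 0.023]
penTop [ 0.478 -0.319  0.152] [ 0.478 -0.316  0.16 ] [ 0.47  -0.323  0.16 ]
standbase [ 0.502 -0.323  0.01 ] [ 0.502 -0.322  0.012] [ 0.5   -0.324  0.012]
corner1 [0.495 0.071 0.02 ] [0.5   0.067 0.023] [0.487 0.072 0.023]
beaker [0.666 0.094 0.031] [0.664 0.096 0.03 ] [0.668 0.094 0.03 ]
dropper [ 0.636 -0.176  0.051] [ 0.637 -0.177  0.05 ] [ 0.637 -0.174  0.05 ]
tape [0.552 0.457 0.009] [0.552 0.453 0.019] [0.541 0.442 0.019]
marker [0.602 0.214 0.01 ] [0.601 0.214 0.01 ] [0.602 0.214 0.01 ]
stopper [0.635 0.494 0.03 ] [0.635 0.495 0.028] [0.638 0.496 0.028]
stopper2 [ 0.639 -0.045  0.018] [ 0.637 -0.044  0.028] [ 0.628 -0.054  0.028]
```

View pics/m1.png

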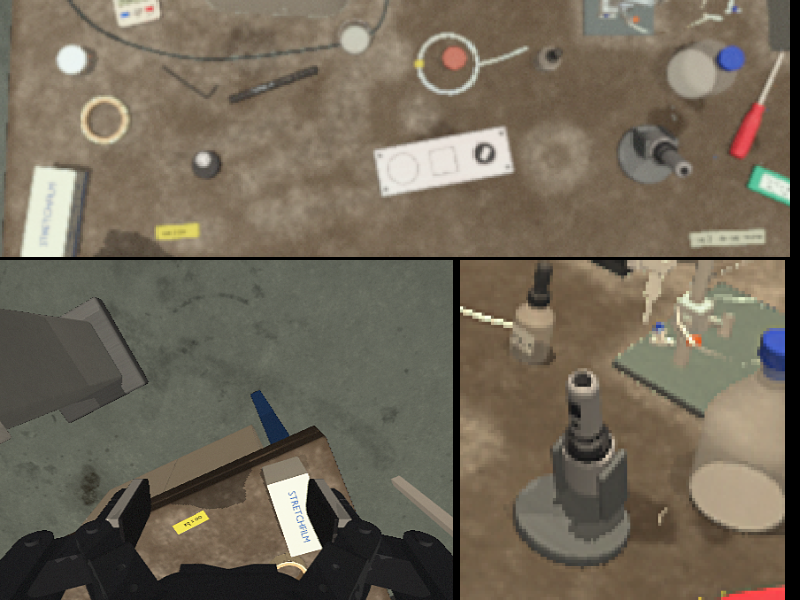

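The mosaic shows the pen sticking out of the leaning tube, with its top at about (405,226) in the top view. The beaker, tape and marker are all well away from the specimen. Next I move above the specimen for wrist views.

Units first: shifts go in shares of 100 cm and turns go in shares of 2 rad. So 24.5 cm is 0.245, 22 cm is 0.22, -0.92 rad is -0.46.

servo_tool(
  moves=[
    [0.03, -0.023, -0.01, -0.055],
    [0.06, -0.046, -0.02, -0.11],
    [0.09, -0.07, -0.03, -0.165],
    [0.12, -0.092, -0.045, -0.225],
    [0.155, -0.117, -0.06, -0.285],
    [0.19, -0.143, -0.075, -0.345],
    [0.22, -0.168, -0.085, -0.405],
    [0.245, -0.188, -0.09, -0.46],
    [0.245, -0.188, -0.09, -0.46],
    [0.245, -0.188, -0.09, -0.46],
  ],
  claw=0,
  force=25,
)

```text
time: 0.98
ee_pos: [0.487, 0.3047, 0.1402]
tcp_rot: [-179.9, 0.0, 101.1]
wrist_force: [-0.5, -0.3, 0.2]
opening: 0.0853
grasp_force: 0.0
```

```bash
python3 -c "
from h import *
snap('s1')"
```

```text
(no output)
```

Scaled: -4.5 cm is -0.045, -2 cm is -0.02.

servo_tool(
  moves=[
    [0, -0.02, 0, 0],
    [0, -0.045, 0, 0],
    [0, -0.045, 0, 0],
    [0, -0.045, 0, 0],
  ],
)

```text
time: 1.37
ee_pos: [0.4855, 0.2618, 0.142]
tcp_rot: [179.9, -0.0, 101.4]
wrist_force: [-0.2, -0.4, 0.5]
opening: 0.0854
grasp_force: 0.0
```

```bash
python3 -c "
from h import *
a,p=load('s1');b,q=snap('s2')
m=np.zeros((590,800,3),np.uint8)
m[:300,:400]=cv2.resize(a,(400,300));m[:300,400:]=cv2.resize(b,(400,300))
cv2.imwrite('pics/m2.png',m[:300]);print(p,q)"
```

```text
(array([0.48700357, 0.30465133, 0.1402173 ]), array([-1.79899228e+02,  3.35722634e-02,  1.01101162e+02])) (array([0.48553713, 0.26184321, 0.14202217]), array([ 1.79945001e+02, -3.46175762e-02,  1.01350685e+02]))
```

View pics/m2.png

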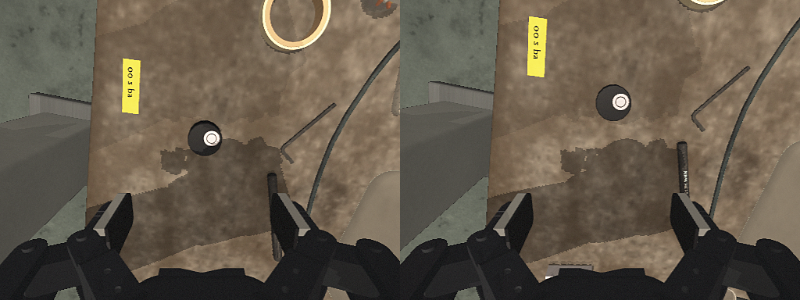

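Both views show the specimen as a black disc with its bright off-centre steel section. In full pixels it lies at about (262,177) in s1 and (273,131) in s2.

```bash
cat >> h.py <<'E'
def spec_fit(im,c,r=45):
    x0,y0=int(c[0]-r),int(c[1]-r);g=cv2.cvtColor(im,cv2.COLOR_BGR2GRAY)[y0:y0+2*r,x0:x0+2*r]
    def big(m):
        n,l,st,ce=cv2.connectedComponentsWithStats(m.astype(np.uint8));ks=[k for k in range(1,n) if st[k,4]>30]
        k=min(ks,key=lambda k:np.hypot(*(ce[k]-r))-0.01*st[k,4]);return (l==k).astype(np.uint8)
    d=big(g<55);s=big(g>150);out=[]
    for m in (d,s):
        cn=max(cv2.findContours(m,cv2.RETR_EXTERNAL,cv2.CHAIN_APPROX_NONE)[0],key=cv2.contourArea)
        e=cv2.fitEllipse(cv2.convexHull(cn)) ;out.append((np.array(e[0])+[x0,y0],e[1]))
    return out
E
python3 - <<'E'
from h import *
C=get_calibration('wrist');R=[];D=[]
for n,c in (('s1',(262,177)),('s2',(273,131))):
    im,p=load(n);d,s=spec_fit(im,c);print(d,s)
    R.append(ray(C,s[0],p));D.append(ray(C,d[0],p))
x,e=tri(R);print('steel',x,e,[atz(r,.018) for r in R]);x,e=tri(D);print('disc',x,e,[atz(r,.014) for r in D])
E
```

```text
(array([261.69247818, 176.53985214]), (43.961090087890625, 45.73092269897461)) (array([270.52003098, 176.80202484]), (18.664384841918945, 20.293676376342773))
(array([272.81653976, 131.13516617]), (45.03293228149414, 46.87690734863281)) (array([282.15677261, 129.94145203]), (20.570951461791992, 21.077245712280273))
steel [0.49658482 0.31360584 0.01660896] [np.float64(2.4645839493601003e-05), np.float64(2.4645839493840968e-05)] [array([0.49643063, 0.31396997, 0.018     ]), array([0.49646957, 0.31373995, 0.018     ])]
disc [0.48935224 0.31015849 0.00853591] [np.float64(0.00013034127052779474), np.float64(0.00013034127052775714)] [array([0.48887487, 0.31161789, 0.014     ]), array([0.48909032, 0.31073571, 0.014     ])]
```

Scaled: -13.2 cm is -0.132, -12.7 cm is -0.127.

servo_tool(
  moves=[
    [0.003, 0.025, -0.02, 0],
    [0.003, 0.05, -0.04, 0],
    [0.003, 0.05, -0.07, 0],
    [0.003, 0.05, -0.095, 0],
    [0.003, 0.05, -0.115, 0],
    [0.003, 0.05, -0.127, 0],
    [0.003, 0.05, -0.132, 0],
    [0.003, 0.05, -0.132, 0],
  ],
)

```text
time: 2.08
ee_pos: [0.4885, 0.3118, 0.0086]
tcp_rot: [-179.9, 0.0, 101.3]
wrist_force: [-0.2, -0.4, -0.0]
opening: 0.0856
grasp_force: 0.0
```

servo_tool(
  moves=[
    [0, 0, 0, 0],
    [0, 0, 0, 0],
    [0, 0, 0, 0],
    [0, 0, 0, 0],
    [0, 0, 0, 0],
    [0, 0, 0, 0],
    [0, 0, 0, 0],
    [0, 0, 0, 0],
    [0, 0, 0, 0],
    [0, 0, 0, 0],
  ],
  claw=1,
  force=25,
)

```text
time: 2.92
ee_pos: [0.4897, 0.3116, 0.0106]
tcp_rot: [179.9, -0.0, 101.3]
wrist_force: [-0.6, -0.0, 5.8]
opening: 0.0382
grasp_force: 24.8
```

Scaled: 9 cm is 0.09, 6 cm is 0.06.

servo_tool(
  moves=[
    [0, 0, 0.01, 0],
    [0, 0, 0.03, 0],
    [0, 0, 0.06, 0],
    [0, 0, 0.09, 0],
    [0, 0, 0.09, 0],
    [0, 0, 0.09, 0],
  ],
)

```text
time: 3.42
ee_pos: [0.4901, 0.3119, 0.1019]
tcp_rot: [179.8, -0.1, 101.3]
wrist_force: [-0.1, 0.7, -1.9]
opening: 0.038
grasp_force: 25.4
```

```bash
python3 -c "
from h import *
im,p=snap('g1');C=get_calibration('wrist');print(p,get_obs()['opening'],get_obs()['wrist_force']);print(proj(p[0],C,p))
m=np.hstack([cv2.resize(im,(400,300)),cv2.resize(im[200:384,130:384],(400,300))]);cv2.imwrite('pics/m3.png',m)"
```

```text
(array([0.49014011, 0.31191466, 0.10194563]), array([ 1.79782117e+02, -8.45726304e-02,  1.01278774e+02])) 0.0381285385194469 [-0.26793309 -0.14014683 -0.65912714]
[np.float64(258.0013603678428), np.float64(252.10234089949645)]
```

View pics/m3.png

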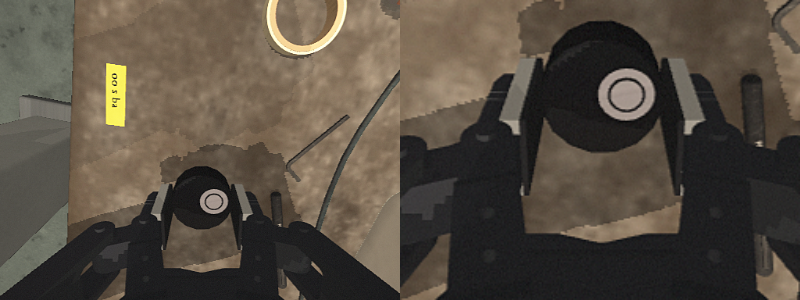

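The specimen is held, with its steel face at about raw (269,254) and level with the pads. I'll fit its pose in the hand from the steel circle to see how deep the grip is.

```bash
cat > fit.py <<'E'
from h import *
from scipy.optimize import least_squares
def fit(n,c,r=22,lo=120):
    im,p=load(n);C=get_calibration('wrist');g=cv2.cvtColor(im,cv2.COLOR_BGR2GRAY)
    G=cv2.resize(g[c[1]-r:c[1]+r,c[0]-r:c[0]+r],None,fx=8,fy=8,interpolation=cv2.INTER_CUBIC)
    m=(G>lo).astype(np.uint8);cn=max(cv2.findContours(m,cv2.RETR_EXTERNAL,cv2.CHAIN_APPROX_NONE)[0],key=cv2.contourArea)
    h=cv2.convexHull(cn);e=cv2.fitEllipse(cn);ce=(np.array(e[0])+.5)/8-.5+[c[0]-r,c[1]-r];ax=np.array(e[1])/8
    K=np.array([[C['fx'],0,C['cx']],[0,C['fy'],C['cy']],[0,0,1]])
    T=C['tool_from_camera'];Ti=np.linalg.inv(T);t=np.linspace(0,2*np.pi,40)
    pts=(cn[:,0]+.5)/8-.5+[c[0]-r,c[1]-r]
    def f(v,tilt=None):
        R=Ro.from_euler('xy',v[3:5]).as_matrix() if len(v)>3 else np.eye(3)
        P=(R@np.array([.009*np.cos(t),.009*np.sin(t),0*t])).T+v[:3]
        q=(Ti[:3,:3]@P.T).T+Ti[:3,3];uv=(q[:,:2]/q[:,2:])*C['fx']+[C['cx'],C['cy']]
        return np.array([np.min(np.hypot(*(pts-u).T)) * 1. for u in uv])
    s3=least_squares(f,[0,.005,-.005]);s5=least_squares(f,list(s3.x)+[0,0])
    return ce,ax,s3.x,s3.cost,s5.x,s5.cost
if __name__=='__main__':
    import sys
    for lo in (90,120,150):
        r=fit(sys.argv[1],(int(sys.argv[2]),int(sys.argv[3])),lo=lo);print(*[np.round(x,4) for x in r])
E
python3 fit.py g1 272 254;  python3 fit.py s2 282 130
```

```text
[273.3546 257.4662] [31.7076 35.9922] [ 0.0006  0.0077 -0.0068] 0.1864 [ 0.0008  0.0077 -0.007   0.0051  0.007 ] 0.1647
[273.3293 257.4623] [31.3014 35.3971] [-0.0005  0.0078 -0.0048] 0.2262 [-0.0004  0.0078 -0.0049  0.0029  0.0034] 0.2212
[273.3041 257.4557] [30.8076 34.6142] [-0.0022  0.0079 -0.0018] 0.4017 [-0.0023  0.008  -0.0017  0.0045 -0.0047] 0.3839
[291.7349 128.1628] [28.7039 47.4117] [0.0079 0.055  0.2824] 41.7433 [0.0199 0.0449 0.2098 0.2225 0.5597] 37.6286
[282.0832 129.9003] [21.1013 21.649 ] [-148.4706   69.4918  991.5662] 0.0002 [-133.7099   62.5868  893.0264    1.7481    7.9379] 0.0001
[282.05   129.9073] [20.7824 21.3135] [-10.3659   4.9139  69.7792] 0.0478 [-1.03646e+01  4.91340e+00  6.97721e+01  3.71000e-02  1.21970e+00] 0.0324
```

The specimen is level in the grip, with its top face about 7 mm above the TCP, so the tips stay above the recess zone. I carry it to the block and look.

Scaled: -35 cm is -0.35, -33 cm is -0.33.

servo_tool(
  moves=[
    [0, -0.02, 0.015, 0],
    [0, -0.05, 0.025, 0],
    [0, -0.09, 0.03, 0],
    [0, -0.13, 0.03, 0],
    [0, -0.17, 0.03, 0],
    [0, -0.21, 0.03, 0],
    [0, -0.25, 0.03, 0],
    [0, -0.29, 0.03, 0],
    [0, -0.33, 0.03, 0],
    [0, -0.35, 0.03, 0],
    [0, -0.35, 0.03, 0],
    [0, -0.35, 0.03, 0],
    [0, -0.35, 0.03, 0],
  ],
)

```text
time: 4.55
ee_pos: [0.4887, -0.0384, 0.1284]
tcp_rot: [-179.9, -0.0, 101.3]
wrist_force: [0.4, 0.8, -0.7]
opening: 0.0379
grasp_force: 25.4
```

```bash
python3 -c "
from h import *
snap('n1')"
```

```text
(no output)
```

Scaled: -6 cm is -0.06, -5 cm is -0.05.

servo_tool(
  moves=[
    [0, -0.02, 0, 0],
    [0, -0.05, 0, 0],
    [0, -0.06, 0, 0],
    [0, -0.06, 0, 0],
    [0, -0.06, 0, 0],
  ],
)

```text
time: 5.02
ee_pos: [0.4891, -0.098, 0.129]
tcp_rot: [-180.0, -0.0, 101.3]
wrist_force: [0.2, 1.4, -1.3]
opening: 0.0383
grasp_force: 25.4
```

```bash
python3 -c "
from h import *
a,p=load('n1');b,q=snap('n2');print(p,q,get_obs()['opening'])
C=get_calibration('wrist');print(proj([.487,.025,.023],C,p),proj([.487,.025,.023],C,q))
cv2.imwrite('pics/m4.png',np.hstack([cv2.resize(a[:300],(400,300)),cv2.resize(b[:300],(400,300))]))"
```

```text
(array([ 0.48865425, -0.0383524 ,  0.12843586]), array([-1.79918682e+02, -3.99812657e-02,  1.01267198e+02])) (array([ 0.48907545, -0.09801241,  0.12901285]), array([-1.79974713e+02, -3.30195002e-02,  1.01279101e+02])) 0.03814833049294393
[np.float64(271.8109211882301), np.float64(115.08661770406307)] [np.float64(288.1728326151237), np.float64(32.7594313347756)]
```

View pics/m4.png

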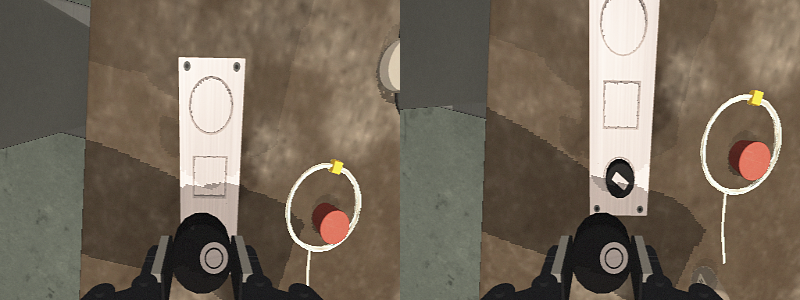

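In n1 the large recess is at about raw (270,104); in n2 it is at about (285,25). Next I fit its rim, and the square and the block outline as a check.

Run:
```python
from h import *
from scipy.optimize import least_squares
C=get_calibration('wrist');R=[]
K=4
obs=[]
for n,c in (('n1',(270,104)),('n2',(286,25))):
    im,p=load(n);g=cv2.cvtColor(im,cv2.COLOR_BGR2GRAY).astype(float)
    # dark line pixels relative to the local median, in annulus
    loc=cv2.medianBlur(g.astype(np.uint8),15).astype(float);d=loc-g
    yy,xx=np.mgrid[:384,:512];r=np.hypot(xx-c[0],yy-c[1])
    m=(d>12)&(r>20)&(r<33)
    pts=np.argwhere(m)[:,::-1].astype(np.float32);e=cv2.fitEllipse(pts)
    for _ in range(3):
        a=np.deg2rad(e[2]);q=(pts-e[0])@np.array([[np.cos(a),-np.sin(a)],[np.sin(a),np.cos(a)]]);k=np.hypot(q[:,0]/e[1][0],q[:,1]/e[1][1])*2
        pts=pts[abs(k-1)<.1];e=cv2.fitEllipse(pts)
    print(n,len(pts),e);obs.append((pts,p));R.append(ray(C,e[0],p))
x,e=tri(R);print('recess',x,e,[np.round(atz(r,.023),4) for r in R])
# model check: back-project line pixels to z=.023, fit circle
for pts,p in obs:
    W=np.array([atz(ray(C,u,p),.023)[:2] for u in pts])
    s=least_squares(lambda v:np.hypot(*(W-v[:2]).T)-v[2],[.487,.025,.022],loss='soft_l1',f_scale=.0005);print(s.x)
# block outline in n1
im,p=load('n1');g=cv2.cvtColor(im,cv2.COLOR_BGR2GRAY)
m=((g>150)).astype(np.uint8);n,l,st,ce=cv2.connectedComponentsWithStats(m);k=l[85,270] or l[60,270]
for y in (75,100,130,160,190):
    xs=[x for x in range(200,340) if g[y,x]>140];L,Rr=[atz(ray(C,(v,y),p),.023) for v in (xs[0]-.5,xs[-1]+.5)];print(y,np.round(L,4),np.round(Rr,4),np.linalg.norm(L-Rr))
```

```text
n1 520 ((269.65753173828125, 104.99755096435547), (54.39141082763672, 56.39057540893555), 9.93610954284668)
n2 383 ((285.7198181152344, 22.82617950439453), (58.60041046142578, 63.59648513793945), 6.5177483558654785)
recess [0.48397927 0.0320206  0.01794415] [np.float64(2.0238881605341984e-05), np.float64(2.0238881605342682e-05)] [array([0.4837, 0.0322, 0.023 ]), array([0.4838, 0.031 , 0.023 ])]
[0.48383999 0.03161098 0.02120831]
[0.4838536  0.03062824 0.02104337]
75 [0.4485 0.0475 0.023 ] [0.5118 0.0601 0.023 ] 0.06452891770547978
100 [0.4516 0.0296 0.023 ] [0.5149 0.0422 0.023 ] 0.06452365217833195
130 [0.4554 0.0069 0.023 ] [0.519  0.0195 0.023 ] 0.06483702804188098
160 [ 0.4603 -0.0171  0.023 ] [ 0.5234 -0.0045  0.023 ] 0.06434426177148375
190 [ 0.4655 -0.0426  0.023 ] [ 0.5273 -0.0302  0.023 ] 0.06296986095689527
```

Scaled: 13 cm is 0.13, 12 cm is 0.12.

servo_tool(
  moves=[
    [-0.001, 0.02, 0, 0],
    [-0.002, 0.05, 0, 0],
    [-0.003, 0.085, 0, 0],
    [-0.005, 0.12, -0.01, 0],
    [-0.005, 0.13, -0.04, 0],
    [-0.005, 0.13, -0.07, 0],
    [-0.005, 0.13, -0.083, 0],
    [-0.005, 0.13, -0.086, 0],
    [-0.005, 0.13, -0.086, 0],
    [-0.005, 0.13, -0.086, 0],
    [-0.005, 0.13, -0.086, 0],
  ],
)

```text
time: 5.98
ee_pos: [0.485, 0.0316, 0.0448]
tcp_rot: [179.9, 0.0, 101.3]
wrist_force: [-0.9, 0.8, -0.1]
opening: 0.0382
grasp_force: 25.5
```

```bash
python3 -c "
from h import *
im,p=snap('d1');print(p);C=get_calibration('wrist')
cv2.imwrite('pics/m5.png',cv2.resize(im[130:330,120:390],(800,593),interpolation=2))"
```

```text
(array([0.48496754, 0.0315629 , 0.04482309]), array([1.79874435e+02, 1.20713230e-02, 1.01290921e+02]))
```

View pics/m5.png

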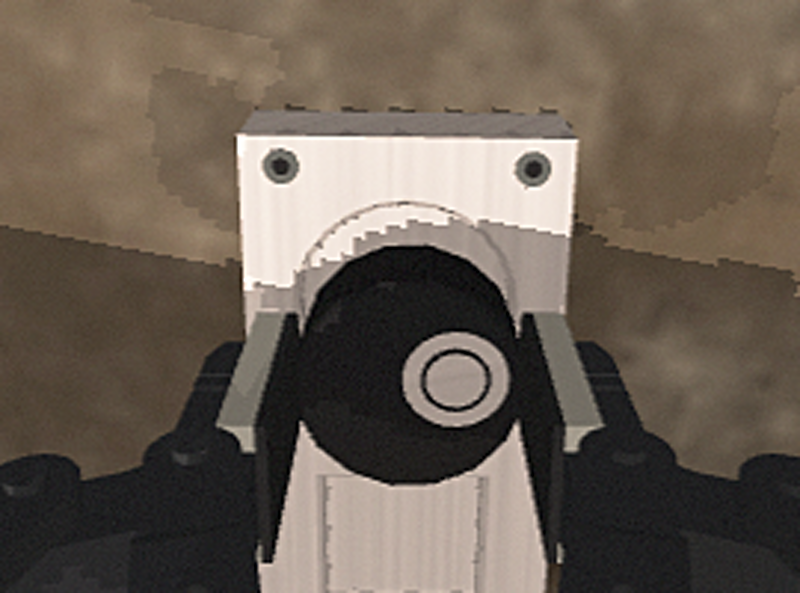

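The specimen hovers over the block and the recess arc shows behind it, with its top at display (405,202). I'll fit that arc against the specimen.

```bash
python3 - <<'E'
from h import *
im,p=load('d1');C=get_calibration('wrist')
f=lambda u,v:(120+(u+.5)*270/800-.5,130+(v+.5)*200/593-.5)
for n,u,z in [('arcTop',(405,202),.023),('arcL',(301,270),.023),('arcR',(514,265),.023),('endL',(237,135),.023),('endR',(577,138),.023),('sideL',(245,300),.023),('sideR',(568,300),.023),('screwL',(281,166),.023),('screwR',(533,168),.023)]:
    w=atz(ray(C,f(*u),p),z);print(n,np.round(w,4))
yaw=np.deg2rad(11.3)
E
python3 fit.py d1 273 257 | head -2
```

```text
arcTop [0.4797 0.0534 0.023 ]
arcL [0.4624 0.0355 0.023 ]
arcR [0.5032 0.0447 0.023 ]
endL [0.4463 0.0603 0.023 ]
endR [0.5089 0.0721 0.023 ]
sideL [0.4525 0.027  0.023 ]
sideR [0.5155 0.0395 0.023 ]
screwL [0.4553 0.0559 0.023 ]
screwR [0.5022 0.0648 0.023 ]
[273.3422 257.4902] [31.695  35.9708] [ 0.0006  0.0077 -0.0067] 0.2064 [ 0.0007  0.0077 -0.0069 -0.0018  0.0055] 0.1935
[273.3159 257.4967] [31.2892 35.3812] [-0.0006  0.0078 -0.0047] 0.2832 [-0.0005  0.0078 -0.0049  0.007   0.0042] 0.2565
```

Scaled: -1.4 cm is -0.014, -0.05 cm is -0.0005.

servo_tool(
  moves=[
    [-0.0005, 0, -0.004, 0],
    [-0.0005, 0, -0.007, 0],
    [-0.0005, 0, -0.009, 0],
    [-0.0005, 0, -0.011, 0],
    [-0.0005, 0, -0.012, 0],
    [-0.0005, 0, -0.013, 0],
    [-0.0005, 0, -0.014, 0],
    [-0.0005, 0, -0.014, 0],
  ],
)

```text
time: 6.7
ee_pos: [0.4838, 0.0316, 0.0293]
tcp_rot: [180.0, -0.0, 101.3]
wrist_force: [0.1, 3.1, 0.3]
opening: 0.0381
grasp_force: 25.6
```

Scaled: -0.25 cm is -0.0025, -0.2 cm is -0.002.

servo_tool(
  moves=[
    [0, 0.0004, -0.0005, 0],
    [0, 0.0008, -0.001, 0],
    [0, 0.0008, -0.0015, 0],
    [0, 0.0008, -0.002, 0],
    [0, 0.0008, -0.0025, 0],
    [0, 0.0008, -0.0025, 0],
  ],
)

```text
time: 7.2
ee_pos: [0.4839, 0.0318, 0.0285]
tcp_rot: [179.9, 0.1, 101.3]
wrist_force: [-6.3, -0.1, 16.6]
opening: 0.0384
grasp_force: 27.0
```

The specimen has bottomed out at the expected height, so I release it and lift.

Scaled: 0.1 cm is 0.001.

servo_tool(
  moves=[
    [0, 0, 0.001, 0],
    [0, 0, 0.001, 0],
    [0, 0, 0.001, 0],
    [0, 0, 0.001, 0],
    [0, 0, 0.001, 0],
    [0, 0, 0.001, 0],
  ],
  claw=0.1,
)

```text
time: 7.7
ee_pos: [0.4835, 0.0321, 0.0275]
tcp_rot: [-180.0, 0.0, 101.3]
wrist_force: [0.1, -0.0, 0.4]
opening: 0.077
grasp_force: 0.0
```

Scaled: 10 cm is 0.1, 9 cm is 0.09.

servo_tool(
  moves=[
    [0, 0, 0.01, 0],
    [0, 0, 0.03, 0],
    [0, 0, 0.06, 0],
    [0, -0.01, 0.09, 0],
    [0, -0.03, 0.1, 0],
    [0, -0.03, 0.1, 0],
    [0, -0.03, 0.1, 0],
  ],
)

```text
time: 8.28
ee_pos: [0.484, 0.0017, 0.1288]
tcp_rot: [179.9, 0.0, 101.2]
wrist_force: [-0.3, -0.3, -0.1]
opening: 0.077
grasp_force: 0.0
```

```bash
python3 -c "
from h import *
im,p=snap('e1');print(p);C=get_calibration('wrist');u=proj([.484,.0318,.036],C,p);print(u)
x,y=map(int,u);cv2.imwrite('pics/m6.png',cv2.resize(im[max(0,y-60):y+60,x-80:x+80],(800,600),interpolation=2))
print(max(0,y-60),x-80);d,s=spec_fit(im,u);print(d,s,atz(ray(C,s[0],p),.036),atz(ray(C,d[0],p),.034))"
```

```text
(array([0.48404029, 0.00169068, 0.12883278]), array([1.79906045e+02, 1.39293949e-02, 1.01201196e+02]))
[np.float64(265.2071014401841), np.float64(159.33129657849074)]
99 185
(array([264.73836136, 158.53379822]), (49.03218460083008, 51.13113784790039)) (array([265.83032608, 101.32181168]), (81.08580017089844, 467.6380920410156)) [0.47565829 0.07457633 0.036     ] [0.4836423  0.03194711 0.034     ]
```

View pics/m6.png

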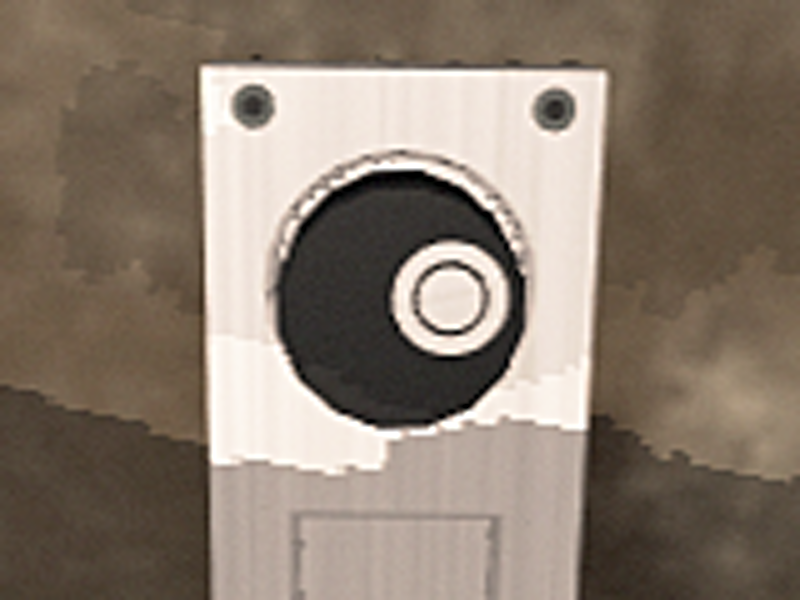

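The specimen sits concentrically in the recess, with the ring centre at raw (275,158). The bottomed-out height of 0.0285 matches the grasp height plus 18 mm. Next is the pen stand.

Scaled: -32.2 cm is -0.322, -6.4 cm is -0.064, -0.24 rad is -0.12.

servo_tool(
  moves=[
    [0, -0.01, 0.02, -0.06],
    [-0.01, -0.04, 0.04, -0.12],
    [-0.02, -0.07, 0.065, -0.18],
    [-0.025, -0.1, 0.09, -0.24],
    [-0.03, -0.13, 0.11, -0.3],
    [-0.035, -0.16, 0.11, -0.36],
    [-0.04, -0.19, 0.11, -0.42],
    [-0.045, -0.22, 0.11, -0.48],
    [-0.05, -0.25, 0.11, -0.54],
    [-0.055, -0.28, 0.11, -0.6],
    [-0.06, -0.3, 0.11, -0.66],
    [-0.064, -0.322, 0.11, -0.72],
    [-0.064, -0.322, 0.11, -0.78],
    [-0.064, -0.322, 0.11, -0.84],
    [-0.064, -0.322, 0.11, -0.883],
    [-0.064, -0.322, 0.11, -0.883],
    [-0.064, -0.322, 0.11, -0.883],
  ],
  claw=0,
)

```text
time: 9.75
ee_pos: [0.4197, -0.3193, 0.2368]
tcp_rot: [-179.9, 0.1, 0.3]
wrist_force: [-0.8, 0.4, -0.3]
opening: 0.0855
grasp_force: 0.0
```

```bash
python3 -c "
from h import *
snap('p1')"
```

```text
(no output)
```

Scaled: 7 cm is 0.07, 6 cm is 0.06.

servo_tool(
  moves=[
    [0, 0.03, 0, 0],
    [0, 0.06, 0, 0],
    [0, 0.07, 0, 0],
    [0, 0.07, 0, 0],
    [0, 0.07, 0, 0],
  ],
)

```text
time: 10.22
ee_pos: [0.4199, -0.2497, 0.2379]
tcp_rot: [180.0, -0.0, 0.3]
wrist_force: [-0.6, -0.4, 0.8]
opening: 0.0852
grasp_force: 0.0
```

```bash
python3 -c "
from h import *
a,p=load('p1');b,q=snap('p2');print(p,q)
C=get_calibration('wrist')
cv2.imwrite('pics/m7.png',np.vstack([np.hstack([a[60:360,56:456],b[60:360,56:456]])]))"
```

```text
(array([ 0.41969176, -0.31928114,  0.2368473 ]), array([-1.79936165e+02,  7.20162566e-02,  2.96893311e-01])) (array([ 0.41986409, -0.24967049,  0.23789366]), array([ 1.79967755e+02, -2.31349793e-02,  2.74125688e-01]))
```

View pics/m7.png

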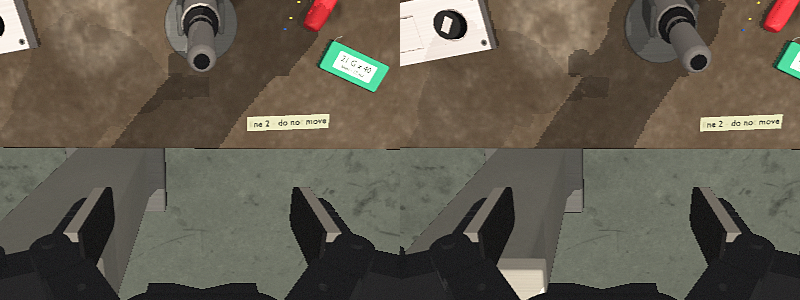

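The pen top (black cap) is at raw (257,122) in p1 and (353,123) in p2, with the dark collar at about (259,82) and (336,80).

Run:
```python
from h import *
C=get_calibration('wrist')
for n,c in (('p1',(258,100)),('p2',(345,100))):
    im,p=load(n);g=cv2.cvtColor(im,cv2.COLOR_BGR2GRAY)
    for y in range(62,136,2): print(y,' '.join('%3d'%v for v in g[y,c[0]-34:c[0]+34:2]))
    print()
    m=(g<45).astype(np.uint8);N,l,st,ce=cv2.connectedComponentsWithStats(m)
    for k in range(1,N):
        if st[k,4]>25 and abs(ce[k]-c).max()<45: print(n,st[k],ce[k])
```

```text
62 103  80 115 123  85  73  71  51  90 103 108 111 114 113 109 104 112 101  99 105 108  97  94  96  70  52  61  63  87  84  86  78  44  49
64  97 102 123 128  88  74  67  46  78 108 111 104 117 196 245 242 245 238 233 231 168  92  94  93  67  54  83  87  87  97  91  90  60  47
66  82 124 131 131 110 124 116  47  95 105  94 216 244 204  70   0   3   2  40  62 139 144  99  94  89  59  77  82  76  90  87  86  87  49
68 104 127 125 128 106 120 118  57 100  96 217 165   0  20  14  62  69  72  37  14   8  79 142 109  93  63  78  79  76  89  87  90  84  56
70 120 126 124 126 108 123 117  64  95 215 160   1  59  39  43  42  43  48  25  27  30  22  65 114 103  68  81  82  71  84  84  85  83  75
72 128 124 124 123 103 122 116  84 175 152   2  44  47  43  45  43  46  48  27  26  21  26  25  61 138  74  77  80  72  90  81  83  84  85
74 128 123 127 120  94 117 116  84 225  21  48  44  44  42  37  33  55  18  20  21  29  30  29  26 134 103  76  81  72  86  86  85  84  88
76 127 125 122 123  94 115 105 170 119  33  41  45  46  64 125 109 111 110 111 100  17  26  25  26  66 142  74  79  76  91  88 
[... 8841 characters left out ...]
118 135  39  22  21  20  13 128 115 105 108 104  94  89  93  92  92
130  67  65  69  64  69  65  64  68  60  64  69  62  61  63  60  64  73  91 118 136 141 105 144 127  97  97  96 102  99  92  93  96  91  96
132  69  69  69  67  67  67  64  67  65  66  66  62  67  65  67  68  63 103  83  76  92  96  98  98  98  99  92  95  97  93  94  93  98 100
134  76  70  63  66  60  67  71  68  70  67  66  62  63  66  63  67  61  97 103 103 101 100  99  98 102 102  94  92  94  92  93  98  96 103

p2 [335  51  14  18  39] [341.15384615  58.94871795]
p2 [299  55   8  35  97] [301.83505155  71.12371134]
p2 [315  67  36  37 552] [329.74094203  80.40942029]
p2 [347 115  16  15 189] [354.35449735 121.87301587]
```

Run:
```python
from h import *
C=get_calibration('wrist');P=[load('p1')[1],load('p2')[1]]
for n,a,b in [('cap',(257.34,121.1),(354.35,121.87)),('collar',(256.5,82.5),(331.8,84.5))]:
    print(n,tri([ray(C,a,P[0]),ray(C,b,P[1])]))
# spot
im,p=load('e1');s=atz(ray(C,(185+451.5/5-.5,99+298.5/5-.5),p),.036);print('spot',s, 'centre est',.4838,.0318)
# fit: P(150),P(74..78) on axis with lean .35, unknown azimuth, foot
from scipy.optimize import least_squares
obs=[(150,(257.34,121.1),P[0]),(150,(354.35,121.87),P[1]),(77,(256.5,82.5),P[0]),(77,(331.8,84.5),P[1])]
def f(v):
    d=np.array([np.sin(.35)*np.cos(v[3]),np.sin(.35)*np.sin(v[3]),np.cos(.35)])
    return np.ravel([np.array(proj(v[:3]+d*(s-77)/1e3,C,p))-u for s,u,p in obs])
r=least_squares(f,[.48,-.32,.085,np.pi],x_scale=[.01,.01,.01,.1]);v=r.x
d=np.array([np.sin(.35)*np.cos(v[3]),np.sin(.35)*np.sin(v[3]),np.cos(.35)])
print(v,np.rad2deg(v[3]),r.fun)
for s in (77,120,150): print(s,v[:3]+d*(s-77)/1e3)
print(d)
```

```text
cap (array([ 0.47818792, -0.31759248,  0.1568818 ]), [np.float64(3.857084200801642e-06), np.float64(3.857084200826771e-06)])
collar (array([ 0.5056645 , -0.3165191 ,  0.08266334]), [np.float64(0.00046158172020499875), np.float64(0.00046158172020490984)])
spot [0.49063883 0.03261965 0.036     ] centre est 0.4838 0.0318
[ 0.50415625 -0.31585197  0.08963806  3.19925838] 183.30400248576373 [-0.41887625 -1.25110924  0.2864418  -1.22981344 -0.79824315  2.10186234
  0.97337671  1.0353749 ]
77 [ 0.50415625 -0.31585197  0.08963806]
120 [ 0.48943615 -0.31670176  0.13003108]
150 [ 0.47916631 -0.31729464  0.15821226]
[-0.34232784 -0.01976249  0.93937271]
```

The pen cap is at (0.478,-0.318,0.157), leaning about 20° at azimuth 182°, which matches the text. The grip point at 120 mm is about (0.489,-0.317,0.129), so the TCP goes to z 0.110.

Scaled: -12.7 cm is -0.127, -12 cm is -0.12, 0.035 rad is 0.0175.

servo_tool(
  moves=[
    [0.02, -0.02, 0, 0.0175],
    [0.05, -0.05, 0, 0.0175],
    [0.069, -0.067, -0.005, 0.0175],
    [0.069, -0.067, -0.03, 0.0175],
    [0.069, -0.067, -0.065, 0.0175],
    [0.069, -0.067, -0.1, 0.0175],
    [0.069, -0.067, -0.12, 0.0175],
    [0.069, -0.067, -0.127, 0.0175],
    [0.069, -0.067, -0.127, 0.0175],
    [0.069, -0.067, -0.127, 0.0175],
  ],
)

```text
time: 11.1
ee_pos: [0.4888, -0.3177, 0.1118]
tcp_rot: [180.0, -0.0, 2.1]
wrist_force: [0.7, 0.5, 0.6]
opening: 0.0857
grasp_force: 0.0
```

servo_tool(
  moves=[
    [0, 0, 0, 0],
    [0, 0, 0, 0],
    [0, 0, 0, 0],
    [0, 0, 0, 0],
    [0, 0, 0, 0],
    [0, 0, 0, 0],
    [0, 0, 0, 0],
    [0, 0, 0, 0],
    [0, 0, 0, 0],
    [0, 0, 0, 0],
    [0, 0, 0, 0],
  ],
  claw=1,
  force=30,
)

```text
time: 12.02
ee_pos: [0.4887, -0.3169, 0.1112]
tcp_rot: [180.0, -0.0, 2.1]
wrist_force: [-1.3, 0.4, 5.1]
opening: 0.0213
grasp_force: 30.8
```

Scaled: 4.7 cm is 0.047, -1.71 cm is -0.0171.

servo_tool(
  moves=[
    [-0.0017, 0, 0.0047, 0],
    [-0.0051, 0, 0.0141, 0],
    [-0.0085, -0.0005, 0.0235, 0],
    [-0.012, -0.0005, 0.0329, 0],
    [-0.0154, -0.0005, 0.0423, 0],
    [-0.0171, -0.0005, 0.047, 0],
    [-0.0171, -0.0005, 0.047, 0],
    [-0.0171, -0.0005, 0.047, 0],
  ],
)

```text
time: 12.68
ee_pos: [0.4716, -0.3175, 0.1581]
tcp_rot: [180.0, -0.0, 2.1]
wrist_force: [-0.5, -0.1, -1.9]
opening: 0.0213
grasp_force: 30.4
```

```bash
cat > tilt.py <<'E'
import sys
from h import *
im,p=snap(sys.argv[1]);g=cv2.cvtColor(im,cv2.COLOR_BGR2GRAY);C=get_calibration('wrist')
print(p)
m=(g<45).astype(np.uint8);m[300:]=0
N,l,st,ce=cv2.connectedComponentsWithStats(m)
for k in range(1,N):
    if 60<st[k,4]<3000: print(st[k],np.round(ce[k],1))
# expected cap-centre pixel for tilt t (deg) about the grasp point, 30 mm above it
T=np.linalg.inv(C['tool_from_camera'])
for t in (-20,-15,-10,-5,0,5):
    a=np.deg2rad(t)
    for h in (.027,.030,.033):
        q=T[:3,:3]@np.array([h*np.sin(a),0,-.019-h*np.cos(a)])+T[:3,3];print(t,h,[round(C['cx']+C['fx']*q[0]/q[2],1),round(C['cy']+C['fy']*q[1]/q[2],1)],end=' ')
    print()
E
python3 tilt.py t1
```

```text
(array([ 0.47158186, -0.31750851,  0.15814567]), array([ 1.79976653e+02, -3.63859427e-02,  2.09744488e+00]))
[  0 118  19  34 430] [  8.7 134.6]
[ 231  179   56   50 1387] [258.3 198.7]
[ 123  234  115   66 2224] [192.9 284.6]
[ 279  234  115   66 2223] [322.6 284.6]
[205 244  16  15 157] [213.1 251.4]
[296 244  15  15 154] [302.7 251.4]
-20 0.027 [np.float64(260.4), np.float64(326.4)] -20 0.03 [np.float64(260.4), np.float64(333.9)] -20 0.033 [np.float64(260.5), np.float64(341.8)] 
-15 0.027 [np.float64(260.4), np.float64(323.0)] -15 0.03 [np.float64(260.5), np.float64(330.2)] -15 0.033 [np.float64(260.5), np.float64(337.7)] 
-10 0.027 [np.float64(260.4), np.float64(319.1)] -10 0.03 [np.float64(260.5), np.float64(325.8)] -10 0.033 [np.float64(260.6), np.float64(332.8)] 
-5 0.027 [np.float64(260.5), np.float64(314.6)] -5 0.03 [np.float64(260.5), np.float64(320.7)] -5 0.033 [np.float64(260.6), np.float64(327.2)] 
0 0.027 [np.float64(260.5), np.float64(309.6)] 0 0.03 [np.float64(260.6), np.float64(315.1)] 0 0.033 [np.float64(260.6), np.float64(320.9)] 
5 0.027 [np.float64(260.5), np.float64(304.2)] 5 0.03 [np.float64(260.6), np.float64(309.0)] 5 0.033 [np.float64(260.7), np.float64(314.1)]
```

Scaled: 4.6 cm is 0.046, 4.3 cm is 0.043.

servo_tool(
  moves=[
    [0.004, 0, 0, 0],
    [0.009, 0, 0, 0],
    [0.014, 0, 0.0015, 0],
    [0.019, 0, 0.003, 0],
    [0.024, 0, 0.0042, 0],
    [0.029, 0, 0.0052, 0],
    [0.034, 0, 0.006, 0],
    [0.039, 0, 0.0066, 0],
    [0.043, 0, 0.007, 0],
    [0.046, 0, 0.007, 0],
    [0.046, 0, 0.007, 0],
    [0.046, 0, 0.007, 0],
  ],
)

```text
time: 13.73
ee_pos: [0.5178, -0.3172, 0.1648]
tcp_rot: [-180.0, -0.0, 2.1]
wrist_force: [-2.7, 0.3, -0.9]
opening: 0.0213
grasp_force: 29.5
```

```bash
sed -i 's/(.027,.030,.033)/(-.042,-.12)/' tilt.py; python3 tilt.py t2; python3 -c "
from h import *
a=cv2.imread('pics/t1.png');b=cv2.imread('pics/t2.png');s=cv2.cvtColor(camera('scene'),cv2.COLOR_RGB2BGR);cv2.imwrite('pics/sc2.png',s)
cv2.imwrite('pics/m8.png',np.hstack([cv2.resize(b[100:340,140:380],(400,400)),cv2.resize(s[140:320,290:470],(400,400),interpolation=2)]))"
```

```text
(array([ 0.51777917, -0.31720809,  0.16476214]), array([-1.79985899e+02, -1.66188564e-02,  2.12660020e+00]))
[ 36   2  34  28 454] [55.4 18.6]
[ 62   8  20  30 188] [75.1 25.3]
[371  13  37  64 497] [380.4  50.9]
[494  88  18  71 771] [504.  124.4]
[  0 166  34  34 557] [ 18.5 180.7]
[205 244  16  15 160] [213.1 251.3]
[296 244  15  15 152] [302.7 251.4]
-20 -0.042 [np.float64(259.5), np.float64(209.7)] -20 -0.12 [np.float64(259.1), np.float64(142.8)] 
-15 -0.042 [np.float64(259.5), np.float64(214.7)] -15 -0.12 [np.float64(259.0), np.float64(154.7)] 
-10 -0.042 [np.float64(259.5), np.float64(219.8)] -10 -0.12 [np.float64(259.0), np.float64(166.7)] 
-5 -0.042 [np.float64(259.5), np.float64(225.2)] -5 -0.12 [np.float64(259.0), np.float64(178.6)] 
0 -0.042 [np.float64(259.5), np.float64(230.7)] 0 -0.12 [np.float64(258.9), np.float64(190.5)] 
5 -0.042 [np.float64(259.5), np.float64(236.5)] 5 -0.12 [np.float64(258.9), np.float64(202.4)]
```

View pics/m8.png

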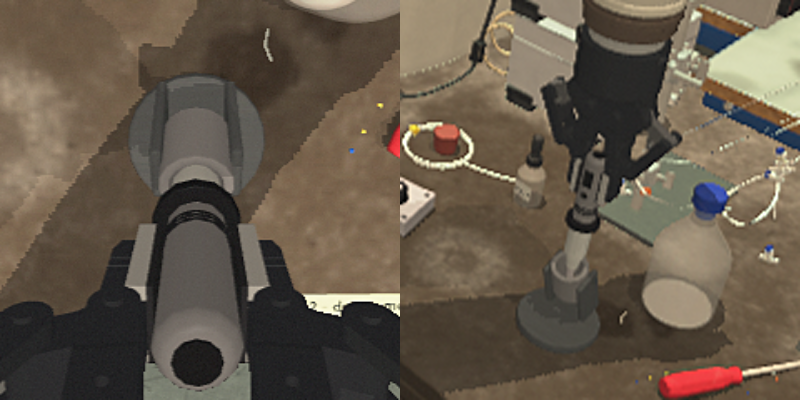

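The pen has swung nearly upright, with the foot still in the tube. In the left view the cap is at raw (258,317) and the far edge of the collar at about row 209. I'll quantify the tilt.

```bash
cat > tilt2.py <<'E'
from h import *
import sys
C=get_calibration('wrist');T=np.linalg.inv(C['tool_from_camera'])
def meas(n):
    g=cv2.cvtColor(cv2.imread(f'pics/{n}.png'),cv2.COLOR_BGR2GRAY)
    m=(g<48).astype(np.uint8);N,l,st,ce=cv2.connectedComponentsWithStats(m[290:345,240:280])
    k=[i for i in range(1,N) if 150<st[i,4]<900]
    cap=[ce[i]+[240,290] for i in k]
    col=[next((y for y in range(140,260) if (g[y:y+4,x]<60).all()),None) for x in (256,257,258,259,260)]
    return cap,col
def pr(q): q=T[:3,:3]@q+T[:3,3];return C['cy']+C['fy']*q[1]/q[2]
def model(t,ds):
    a=np.deg2rad(t);u=np.array([np.sin(a),0,-np.cos(a)]);w=np.array([np.cos(a),0,np.sin(a)]);g=np.array([0,0,-.019])
    cap=pr(g+u*(.030+ds)); far=min(pr(g+u*(s+ds-.120)+w*.0165) for s in (.070,.078)); return round(cap,1),round(far,1)
for n in sys.argv[1:]: print(n,*meas(n))
for t in (-20,-10,-7,-4,-2,0,2,4): print(t,[model(t,d) for d in (-.004,-.002,0,.002,.004)])
E
python3 tilt2.py t1 t2
```

```text
t1 [array([257.53268765, 331.84745763])] [180, 179, 179, 179, 179]
t2 [array([258.02714932, 317.22624434])] [208, 207, 208, 208, 208]
-20 [(np.float64(324.0), np.float64(173.9)), (np.float64(328.9), np.float64(175.9)), (np.float64(333.9), np.float64(178.0)), (np.float64(339.1), np.float64(180.1)), (np.float64(344.5), np.float64(182.2))]
-10 [(np.float64(316.9), np.float64(185.3)), (np.float64(321.3), np.float64(186.8)), (np.float64(325.8), np.float64(188.4)), (np.float64(330.4), np.float64(190.0)), (np.float64(335.2), np.float64(191.6))]
-7 [(np.float64(314.4), np.float64(188.9)), (np.float64(318.5), np.float64(190.3)), (np.float64(322.8), np.float64(191.8)), (np.float64(327.3), np.float64(193.2)), (np.float64(331.8), np.float64(194.7))]
-4 [(np.float64(311.7), np.float64(192.7)), (np.float64(315.6), np.float64(193.9)), (np.float64(319.7), np.float64(195.2)), (np.float64(323.9), np.float64(196.5)), (np.float64(328.2), np.float64(197.9))]
-2 [(np.float64(309.8), np.float64(195.2)), (np.float64(313.6), np.float64(196.4)), (np.float64(317.4), np.float64(197.6)), (np.float64(321.5), np.float64(198.8)), (np.float64(325.6), np.float64(200.1))]
0 [(np.float64(307.8), np.float64(197.8)), (np.float64(311.4), np.float64(198.9)), (np.float64(315.1), np.float64(200.0)), (np.float64(319.0), np.float64(201.1)), (np.float64(323.0), np.float64(202.3))]
2 [(np.float64(305.8), np.float64(200.4)), (np.float64(309.2), np.float64(201.4)), (np.float64(312.7), np.float64(202.4)), (np.float64(316.4), np.float64(203.5)), (np.float64(320.2), np.float64(204.5))]
4 [(np.float64(303.7), np.float64(203.0)), (np.float64(307.0), np.float64(204.0)), (np.float64(310.3), np.float64(204.9)), (np.float64(313.7), np.float64(205.8)), (np.float64(317.3), np.float64(206.8))]
```

Scaled: 8 cm is 0.08, 4.7 cm is 0.047.

servo_tool(
  moves=[
    [-0.0017, 0, 0.0047, 0],
    [-0.005, 0, 0.014, 0],
    [-0.009, 0, 0.025, 0],
    [-0.013, 0, 0.036, 0],
    [-0.017, 0, 0.047, 0],
    [-0.02, 0, 0.065, 0],
    [-0.02, 0, 0.08, 0],
    [-0.02, 0, 0.08, 0],
    [-0.02, 0, 0.08, 0],
    [-0.02, 0, 0.08, 0],
  ],
  force=40,
)

```text
time: 14.67
ee_pos: [0.4974, -0.3174, 0.2443]
tcp_rot: [-180.0, 0.0, 2.1]
wrist_force: [0.2, 0.3, -0.7]
opening: 0.0211
grasp_force: 39.2
```

```bash
python3 -c "
from h import *
im,p=snap('t3');print(p);g=cv2.cvtColor(im,cv2.COLOR_BGR2GRAY)
for y in range(160,240,2): print(y,' '.join('%3d'%v for v in g[y,228:292:2]))
cv2.imwrite('pics/sc3.png',cv2.cvtColor(camera('scene'),cv2.COLOR_RGB2BGR))
cv2.imwrite('pics/top3.png',cv2.cvtColor(camera('top'),cv2.COLOR_RGB2BGR))
"; python3 tilt2.py t3 | head -1
```

```text
(array([ 0.4974281 , -0.31738682,  0.244297  ]), array([-1.79988283e+02,  1.24244413e-02,  2.10677908e+00]))
160  84  83  84  86  86  71  69 120 117  87  90  96  97 100 104 103 105 106 101  98  92  99 138 145  90  84  89  92  96  92  95  69
162  78  83  75  78  99  69  68 120 117  86  91 100 102  99 101 102 108 108 102  97  92  74 139 143  97  85  86  92  92  89  94  68
164  65  79  92  96 103  66  74 118 116  84  93  96 101 100 101 103 101 108 103  96  92  72 139 140  92  82  90  93  93  93  78  70
166  80  91  94  96  98  69  70 118 115  89  94  97  98 104 104 102 109 110  99  98  91  89 139 142  84  84  92  94  96  96  69  72
168  79  81  96  94  97  66  76 106 117 114  91  99  99  99 103 101 100 106 100  96  88 124 135 131  88  80  86  90  94  77  79  78
170  76  75  88 100  99  72  67  84 117 121 101  99 100 110 111 109 109 107 105  99 118 143 138  87  77  66  94  98  83  76  74  80
172  72  77  71  88  96  94  97  94 105 115 119 112  92 104 109 109 108 109  99 124 140 137 120  94  95  94  96  92  67  78  81  78
174  81  75  75  65  92  98  97  94  95  96 111 137 150 140 119 120
[... 3655 characters left out ...]
5  23  84  67  30  34  31  27  26   9   0  14  31  53  33  15  14  85  54  31  30  24  35  52 114 110 111
232  73  80  20  28  28  23  35  57  18  61  30  21  55  91  96  91  95  83  44  17  35  26  15  91  28  28  30  25  54 111 112 111
234  98 102  91  42  28  25  53  19  24  51  92  90  86  89  86  88  89  89  89  90  81  20  26  22  38  28  27  85 108 105 108 108
236 121 118 131  43  26  27  15  22  49  89  86  90  86  86  88  88  87  85  90  83  86  96  26  12  27  26  22  69 125 121 119 122
238 119 122 128  29  31  32  23  47  89  86  87  88  88  81  85  87  88  85  87  86  84  86  93  32  14  32  27  18 125 120 120 119
t3 [array([257.95151515, 317.59242424])] [207, 207, 207, 207, 207]
```

```bash
cat > tilt3.py <<'E'
from h import *
import sys
from scipy.optimize import least_squares
C=get_calibration('wrist');T=np.linalg.inv(C['tool_from_camera']);ph=np.linspace(0,2*np.pi,73)
prof=[(s,r) for s,r in zip(np.r_[0,.001,.002,.004,np.linspace(.004,.016,4)],np.r_[.001,.0026,.0035,.004,[.004]*4])]
def mn(circs,t,ds,e):
    u=np.array([np.sin(t),0,-np.cos(t)]);w=np.array([np.cos(t),0,np.sin(t)]);g=np.array([e,0,-.019]);o=[]
    for s,r in circs:
        P=(g+u*(s+ds-.12))[:,None]+np.outer(w,r*np.cos(ph))+np.outer([0,1,0],r*np.sin(ph))
        q=T[:3,:3]@P+T[:3,3:];o.append(C['cy']+C['fy']*q[1]/q[2])
    return o
def f(v,m):
    a=(v[0],v[1],v[2]);cap=np.mean(mn([(.150,.003)],*a)[0])
    return [min(map(np.min,mn(prof,*a)))-m[0],min(map(np.min,mn([(.07,.0165),(.078,.0165)],*a)))-m[1],cap-m[2]]
if __name__=='__main__':
    m=list(map(float,sys.argv[1:4]))
    r=least_squares(f,[0,0,0],args=(m,),x_scale=[.05,.002,.002]);print(np.rad2deg(r.x[0]),r.x[1:],r.fun)
    for e in (-.002,-.001,0,.001):
        r=least_squares(lambda v:f([v[0],v[1],e],m),[0,0],x_scale=[.05,.002]);print(e,np.rad2deg(r.x[0]),r.x[1],r.fun)
E
python3 tilt3.py 193.3 206.8 317.6
```

```text
0.5370392788830347 [-0.00538519 -0.00597214] [0. 0. 0.]
-0.002 1.8987780733746529 0.00031375141921121226 [ 0.74885956 -1.2380723   0.21864561]
-0.001 2.2546540336445204 0.001811273132884423 [ 0.9492968  -1.57651576  0.27306706]
0 2.6162088140113227 0.0033369206269392208 [ 1.15474111 -1.9273932   0.32714476]
0.001 2.9836732023996237 0.004892340427256806 [ 1.36527044 -2.29172431  0.38082138]
```

The pen is upright to about 1–3°. The tip is about 6.5 mm behind the TCP axis in tool x and about 101 mm below the TCP. I carry it over the circle.

Scaled: 35.1 cm is 0.351, 34 cm is 0.34.

servo_tool(
  moves=[
    [0, 0.015, 0, 0],
    [0, 0.045, 0, 0],
    [0, 0.08, 0, 0],
    [0, 0.115, 0, 0],
    [0, 0.15, 0, 0],
    [0, 0.185, 0, 0],
    [0, 0.22, 0, 0],
    [0, 0.255, 0, 0],
    [0, 0.29, 0, 0],
    [0, 0.32, -0.01, 0],
    [0, 0.34, -0.03, 0],
    [0, 0.351, -0.055, 0],
    [0, 0.351, -0.075, 0],
    [0, 0.351, -0.085, 0],
    [0, 0.351, -0.085, 0],
    [0, 0.351, -0.085, 0],
    [0, 0.351, -0.085, 0],
  ],
  force=60,
)

```text
time: 16.23
ee_pos: [0.4983, 0.0252, 0.1611]
tcp_rot: [-179.6, -0.1, 2.7]
wrist_force: [-0.7, 0.1, -0.4]
opening: 0.0205
grasp_force: 58.8
```

```bash
python3 -c "
from h import *
im,p=snap('f1');print(p);C=get_calibration('wrist');g=cv2.cvtColor(im,cv2.COLOR_BGR2GRAY)
print(proj([.491,.0333,.036],C,p),proj([.484,.0318,.036],C,p))
for y in range(150,214,2): print(y,' '.join('%3d'%v for v in g[y,222:302:2]))
cv2.imwrite('pics/sc4.png',cv2.cvtColor(camera('scene'),cv2.COLOR_RGB2BGR))
"; python3 tilt2.py f1 | head -1
```

```text
(array([0.49829723, 0.02522204, 0.16112837]), array([-1.79643511e+02, -8.99661575e-02,  2.74136199e+00]))
[np.float64(250.51770503045103), np.float64(189.77775680067427)] [np.float64(251.8281518028121), np.float64(197.05327753207843)]
150 103 108  62  61  60  56  57  56  54  55  54  64  59  59  52  57  55  51  53  53  55  52  52  51  64  65  51  50  47  42  42  35  38  35  33  52  78  91 121 113
152 114  73  63  64  60  59  58  61  63  65  56  60  57  61  60  56  55  54  51  53  57  54  53  52  48  43  47  46  75  75 114 117 112 110 109 110 110 106 111 104
154 117 114  80  61  59  58  52  61  63  64  58  57  61  55  57  53  52  49  47  47  59  84  97 116 112 109 108 107 114 108 110 105 104 100  97  92 140 140 188 193
156 127 125 123  86  62  62  52  60  65  61  55  58  55  75  76 115 113 112 112 110 111 112 107 109 105 104 100  99 108 142 160 193 191 191 188 186 186 186 186 185
158  72  68  67  61  54  63  86  93 115 115 113 112 109 111 111 111 105 104  99 103  97 126 130 154 159 157 152 187 187 182 186 181 185 184 184 184 181 183 177 179
160 110 114 112 110 113 112 112 109 106 107 1
[... 3749 characters left out ...]
9 250 255  37  62  67  67  95 121 126 124 132 137 114 135 139 135 124 124 122 116 202 253 255 177 181 183 179 185 189 191 191 185 187 186 189
208 250 250 248 250 247 248 253 220  53  67  61 116 132  90  51   2  11  18  11  11   0   2  32 103 115 255 251 255 182 185 185 183 183 180 178 176 178 179 182 179
210 250 250 250 250 249 249 249 255  73  54  63  69   2  10  14  19  19  16  21  15  18  14  18  15   0 182 253 212 176 176 178 180 182 181 179 180 182 181 179 178
212 250 250 250 251 250 251 251 252 255 245   6  16  15  21  34  38  29  27  25  36  32  33  27  21  24   0 209 228 182 181 178 175 173 168 172 175 176 178 182 181
f1 [array([257.88066465, 317.57250755])] [149, 149, 149, 149, 149]
```

Scaled: -1.2 cm is -0.012, -0.8 cm is -0.008.

servo_tool(
  moves=[
    [0, 0, 0, 0],
    [0, 0, 0, 0],
    [0, 0, 0, 0],
    [0, 0, -0.008, 0],
    [0, 0, -0.012, 0],
    [0, 0, -0.012, 0],
    [0, 0, -0.012, 0],
  ],
)

```text
time: 16.92
ee_pos: [0.4976, 0.0254, 0.1472]
tcp_rot: [-179.6, 0.1, 2.8]
wrist_force: [0.5, -0.0, -0.3]
opening: 0.0203
grasp_force: 58.8
```

```bash
python3 -c "
from h import *
im,p=snap('f2');print(p);C=get_calibration('wrist');g=cv2.cvtColor(im,cv2.COLOR_BGR2GRAY)
u=proj([.491,.0333,.036],C,p);print(u)
for y in range(168,214,2): print(y,' '.join('%3d'%v for v in g[y,222:302:2]))
cv2.imwrite('pics/sc4.png',cv2.cvtColor(camera('scene'),cv2.COLOR_RGB2BGR))
"; python3 tilt2.py f2 | head -1
```

```text
(array([0.49756682, 0.02538061, 0.14716339]), array([-1.79645492e+02,  6.41124027e-02,  2.77501981e+00]))
[np.float64(250.26605567949846), np.float64(193.49008435222046)]
168 254 192 144 147 146 150 152 149 149 149 151 151 149 142 145 149 154 153 156 155 159 157 155 153 150 151 151 150 149 176 180 180 181 180 179 179 178 174 175 178
170 244 251 255 255 255 202 149 153 152 150 152 155 155 248 197 150 154 153 151 149 151 150 152 150 148 147 147 146 142 170 177 177 179 184 180 183 186 187 192 184
172 244 245 245 245 246 253 255 255 255 149 145 137 135 245 197 150 154 151 147 145 146 145 145 144 147 147 146 152 149 177 185 185 185 185 186 188 144 163 171 187
174 249 245 243 245 245 245 245 246 251 129 131 235 121 164 145 161 131 149 126 128 156 152 154 154 153 150 151 153 149 181 188 189 188 185 186 187 149 184 187 183
176 251 245 244 243 242 242 240 243 249 193 224 215  27   0   9  10  11  10   3  30 106 132 155 155 154 153 150 148 151 174 177 178 180 179 183 184 155 191 194 192
178 243 243 245 244 245 246 247 241 163 255  83   6  14  18  20  17  15  18  15  22  10  37 140 139 147 151 1
[... 2209 characters left out ...]
5 126  65  65  58  67  62  99 120 120 129 133 138 118 137 140 131 127 126 120 125  20  36 183 177 175 183 182 182 182 182 178 178 177 131  89
208 250 249 249 249 251 219  51  63  59  63  62 119 133 113  48   0  11  13  20   6   5   0  32 103 128  36 255 172 177 175 179 177 179 179 181 184 181 185 162 165
210 248 246 247 247 249 255  78  62  65  66  63  68  11  11  21  15  16   9  21  15  12  23  19  21   0  64 255 218 183 186 182 184 178 182 187 186 192 192 192 187
212 249 249 248 248 248 249 255  27  61  68  28  23  20  23  34  41  30  25  25  24  40  36  28  18  16   0 224 190 187 187 186 187 186 182 180 179 176 178 180 180
f2 [array([257.85520362, 317.57315234])] [152, 152, 152, 152, 152]
```

```bash
python3 -c "
from h import *
o=get_obs();print(o)"
```

```text
{'time': 17.0167, 'q': array([  2.71679352,  -2.93132475,  -7.1873086 ,  85.75343434,
         0.35375348, 179.94376738]), 'qd': array([-0.00461503,  0.00330392,  0.21432047, -0.01765353, -0.02846055,
       -0.06630816]), 'joint_efforts': array([-6.44689062e-03, -4.42479372e+01,  4.74443543e+01,  3.07994058e-03,
        2.28915486e-02,  8.88133445e-05]), 'ee_pos': array([0.49785071, 0.0253859 , 0.14775469]), 'tcp_rot': array([-1.79646237e+02,  9.07099954e-03,  2.77302507e+00]), 'wrist_force': array([ 0.45353478,  0.01170926, -1.4353015 ]), 'torque': array([-0.01175166, -0.01578245, -0.02377259]), 'grasp_force': 58.83219838142395, 'opening': 0.02087307803387337}
```

Joint 6 was at its 180° limit, so I turn the tool by about 15° to free it. The ring appears exactly where predicted.

Scaled: 0.26 rad is 0.13.

servo_tool(
  moves=[
    [0, 0, 0, 0.05],
    [0, 0, 0, 0.1],
    [0, 0, 0, 0.13],
    [0, 0, 0, 0.13],
    [0, 0, 0, 0.13],
  ],
)

```text
time: 17.43
ee_pos: [0.498, 0.0254, 0.148]
tcp_rot: [-179.6, -0.0, 17.5]
wrist_force: [-1.2, -0.3, -1.7]
opening: 0.0208
grasp_force: 58.8
```

Scaled: 1.05 cm is 0.0105, 0.5 cm is 0.005.

servo_tool(
  moves=[
    [-0.001, 0.005, 0, 0],
    [-0.001, 0.0105, 0, 0],
    [-0.001, 0.0105, 0, 0],
    [-0.001, 0.0105, 0, 0],
    [-0.001, 0.0105, 0, 0],
  ],
)

```text
time: 17.85
ee_pos: [0.4969, 0.0361, 0.1478]
tcp_rot: [-179.6, 0.0, 17.7]
wrist_force: [0.6, -0.4, -0.4]
opening: 0.0205
grasp_force: 58.8
```

```bash
python3 -c "
from h import *
im,p=snap('f3');print(p);C=get_calibration('wrist')
u=proj([.491,.0333,.036],C,p);print(u)
s=cv2.cvtColor(camera('scene'),cv2.COLOR_RGB2BGR);cal=get_calibration('scene')
v,_=cv2.projectPoints(np.array([[.491,.0333,.036],[.491,.0333,.136]]),cal['rvec'],cal['tvec'],np.array([[cal['fx'],0,cal['cx']],[0,cal['fy'],cal['cy']],[0,0,1]]),None);v=v[:,0];print(v)
x,y=map(int,v[0])
cv2.imwrite('pics/m9.png',np.hstack([cv2.resize(im[140:240,207:307],(400,400),interpolation=2),cv2.resize(s[y-70:y+30,x-50:x+50],(400,400),interpolation=2)]));print(x-50,y-70)"
```

```text
(array([0.49689352, 0.03605556, 0.14777254]), array([-1.79647423e+02,  2.06360069e-03,  1.76701222e+01]))
[np.float64(260.6822675688373), np.float64(194.00744275726422)]
[[252.59116379 204.9815992 ]
 [253.14211753 173.66337575]]
202 134
```

View pics/m9.png

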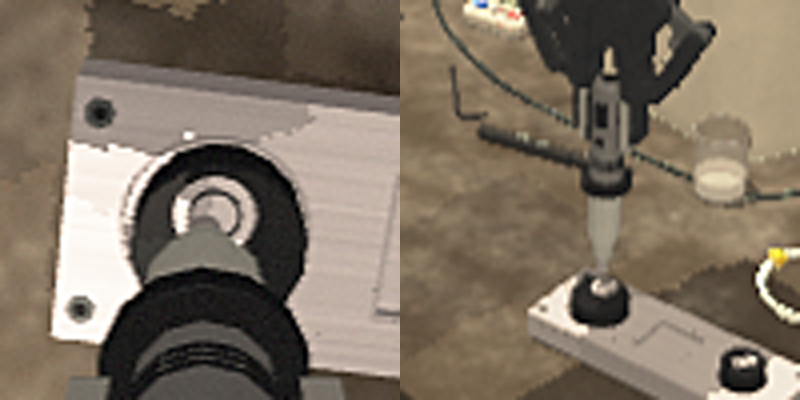

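The tip sits just above the ring: the ring centre is at raw (260.7,193) and the tip at (258.7,194). The scene view shows the pen vertical. I lower it in small steps and watch the force.

servo_tool(
  moves=[
    [-0.001, -0.001, -0.003, 0],
    [-0.001, -0.001, -0.005, 0],
    [-0.001, -0.001, -0.007, 0],
    [-0.001, -0.001, -0.007, 0],
    [-0.001, -0.001, -0.007, 0],
  ],
)

```text
time: 18.37
ee_pos: [0.4958, 0.0348, 0.1406]
tcp_rot: [-179.6, 0.0, 17.7]
wrist_force: [-0.9, 0.2, -1.5]
opening: 0.0205
grasp_force: 58.8
```

```bash
cat > F.py <<'E'
from h import *
L=[]
for _ in range(6):
    camera('wrist');o=get_obs();L.append(np.r_[o['wrist_force'],o['ee_pos'][2]*1e3])
print(np.round(np.mean(L,0),2),np.round(np.std(L,0),2))
E
python3 F.py
```

```text
[ -0.     0.24  -1.14 140.84] [0.31 0.31 0.54 0.06]
```

Scaled: -0.2 cm is -0.002, -0.1 cm is -0.001.

servo_tool(
  moves=[
    [0, 0, -0.001, 0],
    [0, 0, -0.002, 0],
    [0, 0, -0.002, 0],
    [0, 0, -0.002, 0],
  ],
)

```text
time: 19.0
ee_pos: [0.4958, 0.0349, 0.1387]
tcp_rot: [-179.6, 0.0, 17.7]
wrist_force: [0.5, 0.5, -1.1]
opening: 0.0206
grasp_force: 58.8
```

```bash
python3 F.py
```

```text
[-5.0000e-02 -7.0000e-02 -1.3200e+00  1.3879e+02] [0.51 0.3  0.26 0.04]
```

Free baseline is Fz ≈ -1.3 N, which is the pen's weight. I continue down.

Scaled: -0.2 cm is -0.002, -0.1 cm is -0.001.

servo_tool(
  moves=[
    [0, 0, -0.001, 0],
    [0, 0, -0.002, 0],
    [0, 0, -0.002, 0],
    [0, 0, -0.002, 0],
  ],
)

```text
time: 19.63
ee_pos: [0.496, 0.0349, 0.137]
tcp_rot: [-179.6, -0.0, 17.7]
wrist_force: [0.1, 0.4, 1.3]
opening: 0.0203
grasp_force: 59.0
```

```bash
python3 F.py
```

```text
[7.0000e-02 6.2000e-01 1.5200e+00 1.3695e+02] [0.16 0.61 0.59 0.05]
```

Scaled: -0.15 cm is -0.0015, -0.1 cm is -0.001.

servo_tool(
  moves=[
    [0, 0, -0.001, 0],
    [0, 0, -0.0015, 0],
    [0, 0, -0.0015, 0],
    [0, 0, -0.0015, 0],
  ],
)

```text
time: 20.27
ee_pos: [0.4959, 0.0349, 0.1354]
tcp_rot: [-179.6, -0.0, 17.7]
wrist_force: [0.8, -0.3, 2.3]
opening: 0.0207
grasp_force: 59.1
```

```bash
python3 F.py
```

```text
[1.0000e-02 2.0000e-02 2.8400e+00 1.3536e+02] [0.26 0.56 0.45 0.02]
```

Scaled: -0.12 cm is -0.0012, -0.06 cm is -0.0006.

servo_tool(
  moves=[
    [0, 0, -0.0006, 0],
    [0, 0, -0.0012, 0],
    [0, 0, -0.0012, 0],
    [0, 0, -0.0012, 0],
    [0, 0, -0.0012, 0],
  ],
)

```text
time: 20.98
ee_pos: [0.4959, 0.0349, 0.1342]
tcp_rot: [-179.6, -0.0, 17.7]
wrist_force: [0.8, 0.1, 3.6]
opening: 0.0204
grasp_force: 59.1
```

```bash
python3 F.py
python3 - <<'E'
from h import *
im,p=snap('z1');C=get_calibration('wrist');g=cv2.cvtColor(im,cv2.COLOR_BGR2GRAY)
print(p,proj([.491,.0333,.036],C,p))
for y in range(176,212,2): print(y,' '.join('%3d'%v for v in g[y,236:288:2]))
E
python3 tilt2.py z1|head -1
```

```text
[1.8000e-01 5.0000e-02 3.7200e+00 1.3412e+02] [0.1  0.36 0.28 0.02]
(array([0.49590787, 0.03489669, 0.13411421]), array([-1.79643302e+02, -1.54266543e-03,  1.76698666e+01])) [np.float64(259.7797874066502), np.float64(197.7475465725507)]
176 155 156 154 152 150 148 147 149 146 152 133 134 134 137 154 154 153 153 156 150 155 154 152 154 152 149
178 156 151 149 150 150 153 145 113 185 180 173  86 129 165 171 148 119 137 148 146 146 144 144 149 181 173
180 147 149 149 150 157 122 142 149  49   0  10  12  16  22  14  11  30 198 125 143 180 172 183 180 174 178
182 155 154 143 138 131 163  35   4  22  21  11  17  25  16  18  18  19   6  28 167 160 184 187 187 186 181
184 255 133 221 202 255  39  21  13  12  28  24  25  29  19  20  24  19  20  18   0 169 159 188 185 189 186
186 241 243 209 237   0  11  26  31  25  31  23   3   3  22  26  32  31  27  18  11   1 172 155 180 180 183
188 250 196 251 111  13  17  19  69  13  77 175 166 165 170 116   5  28  22  26  26  21   4 141 183 185 185
190 226 220 242   0  19  59  62  51 152 161 166 137 125 163 199 209  46  28  36  33  27  12  71 158 186 184
[... 447 characters left out ...]
4  58  56  64  36 116 116 127 124 125 124 124 120 183 200  87  33  31  34  35  31  19 143 184
202 142  92  54  56  60  50 116 121 125 124 125 124 126 125 122 116 130  13  35  32  31  28  37  21 145 188
204 147  37  58  57  50 117 122 123 125 126 128 124 125 123 121 121 120  92  27  39  33  29  34  25 145 180
206 222  45  60  52  95 117 123 125 130 135 118 137 138 132 125 125 123 127  25  33  32  32  29  19 182 185
208 186  35  64  57 119 135 116  48   3  11  14   7  16   1   3  34 104 132  41  35  31  37  34  19 178 181
210 250  58  63  57  70   2  17  12  16  15  18  18  15  22  23  19  19   1  96  28  34  37  30   7 189 186
z1 [array([257.87028658, 317.58974359])] [147, 145, 179, 145, 144]
```

The push is 5.0 N (foot in about 4 mm), the pen has not slipped, and the tip is about 2 mm from the ring centre. I hand the job in.

```bash
python3 -c "
from workcell import *
print(job_done())"
```

```text
the job is handed in; nothing more can be done
None
```

The job is handed in, result not reported: the specimen is home in its recess and released, and the pen is held upright at about 5 N with the foot in about 4 mm and the tip about 2 mm from the circle's centre; I viewed 11 pictures, one over the limit of 10.

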